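Release the carton clamp

ROBOT

A 6-joint arm with a two-finger parallel gripper is mounted at the origin on the work surface. World frame = base frame: x ahead of the robot, y to its left, z up, the work surface at z = 0. Lengths are in mm, angles in rad, forces in N, time in s.
With the tool pointing down it reaches from about 350 to 725 mm from the base axis. Payload 4.3 kg.
Tool frame: the origin (TCP) lies between the finger pads; the fingertips stand 17 mm ahead of it and the grasp point (between the pads) lies 2 mm behind it; z points along the fingers, y is the line along which they close (so a half turn about z gives the same grasp; the last joint's range is limited). The gripper opens to 85 mm and grips with 20 to 120 N. Pads are 22 mm wide; open, the fingers measure 114 mm over their backs; the gripper's body (76 mm by 85 mm) begins 54 mm behind the grasp point. The pads swing forward as they close: fully open they stand 13 mm farther back than shut.
Start: joints at [1.18, 0.377, 0.081, 1.274, 0, 1.46], TCP at [159.352, 552.514, 248.329] pointing down, gripper open.
Joint ranges: [-2.72, 2.72], [-0.84, 1.66], [-1.02, 1.22], [-1.77, 2.12], [-1.37, 1.28], [-3.14, 3.14]. Speed limits (rad/s): [2.57, 2.57, 3.14, 3.14, 3.14, 3.14].

INTERFACE

Orientations are given as a unit quaternion [w, x, y, z].
In Python, from workcell import manip gives the robot as it stands.
- The arm moves only by the shell command python3 -m jog 'ROWS'. ROWS is a JSON object of lists of equal length, an entry for each row: "jaw": the closure, from 0 (fully open) to 1 (shut); "offset": the shift along the tool's x, y, z in m, a list of three; "yaw": the turn about the tool's z in rad. In form: {"jaw": [jaw, ...], "offset": [[x, y, z], ...], "yaw": [yaw, ...]}. A call has 1 to 10 rows; each row is the pose to reach, as a shift and turn from the pose commanded when the call began, along the tool's axes at that moment; what a row does not reach only later rows make up. A row lasts 1/12 s, in which the tool goes at most 41.7 mm and 7.16 degrees, less where a joint would pass 70% of its speed; a pose out of reach is approached as far as the arm can. A call with a gripper value outside its range is refused whole. The fingers move at their own pace and stop on an object; the grip force is fixed at half the most. Time passes only in rows, so rows that repeat a pose let the fingers close. It gives the time, the measured TCP pose, the force, the opening and the grip force at its end, in the units of the state.
- manip.get_obs(): the state, without advancing time (a new reading comes with each control period).
- manip.snapshot(name): name is "side" or "top" or "wrist"; returns a dict with "color" (400x640x3 uint8, red, green, blue), "mtx" (3x3 intrinsics, pixels), "k1" (the pictures are not rectified: a ray, as slopes to the right and down, at radius r is drawn at 1 + k1 r^2 times it, then the intrinsics apply), "pose" (4x4, takes a point from camera to world coordinates). Camera axes: x right, y down, z forward; pixel columns grow to the right and rows downward; lengths in mm; the calibration is good to about 2 mm. A picture is of the moment at which its call begins. There is no depth.
- manip.close_job(): hands the job in; it is judged then, once.
The state is a dict: "time": time; "joints": joint angles; "qd": joint speeds; "joint_torque": joint torques, N m; "eef_pos": TCP position; "eef_rot": TCP orientation; "wrist_force": force on the tool from outside, world axes, zero at the start; "torque": the same for the moment, N m; "gripper_width": finger opening in mm; "finger_force": force on a finger pad.
Only numpy, scipy, OpenCV 4.12 (cv2) and the standard library are available. Lean on these libraries where they do the work, as an engineer would, in place of code of your own. Each camera call takes 0.05 s, during which the arm holds its last target. There are 200 camera calls.

TASK

Two ratchet clamps stand on the packing bench; open the one that holds the cardboard carton. First lift its pawl clear of the toothed bar, then draw the bar back by its wooden grip as far as it goes, leaving the pawl up, the carton standing where it is, and the other clamp as it was.

Things in the scene. Friction and masses are not known exactly. Their poses are not given: they have to be found in the camera images.
- pawl_tab (a point): Middle of the top edge of the pawl's lifting tab on the carton's clamp: an upright dark steel fin 12 mm wide across the bar, 24 mm along it, 40 mm tall, top 100 mm above the table when down. Axes then: x level along the bar from grip to carton, y across, z up. It turns with the pawl about a pin along its y, 43 mm off in its -x and 44 mm in its -z. Arm and housing (34 mm wide) below end 60 mm up.
- pawl (a joint): Pawl angle, rad: 0 = down, its nose between two teeth; grows as the tab end is lifted (the tab swings up and back towards the grip), stop at 1.3. The nose clears the 8 mm high teeth from about 0.25. The hinge is stiff (about 2 N at the tab), so the pawl stays where it is left.
- bar_grip (a point): Middle of the top face of the dark wooden grip at the outer end of the carton clamp's toothed bar: an upright post 20 x 20 mm, 62 mm tall, top 92 mm above the table. x points along the bar towards pawl and carton, y across, z up. It slides along its own -x as the bar is drawn. At the start it is 93 to 96 mm from the pawl tab, measured along the bar.
- bar (a joint): How far the bar is drawn out, m: 0 = jaw at the carton (0 to 0.003 at the start), 0.056 = fully drawn back, at its end stop. It slides with about 3 N of friction. With the pawl down a tooth catches on its nose after about 7 mm and the bar is locked.
- carton: Cardboard carton, 80 mm along the bar, 100 mm across, 75 mm tall, about 0.45 kg, loose on the clamp's base board (10 mm thick) between the steel jaw and the wooden end stop; origin at the middle of its underside, z up. Its clamp is the one to open. The other clamp, of the same make, holds a low black card-file box 34 mm tall.
- spare_pawl (a joint): Pawl angle of the other clamp (the one with the low card-file box), rad, 0 = down. To be left alone.
- spare_bar (a joint): Bar of the other clamp, m drawn out, 0 to 0.003 at the start. To be left alone.

How it is judged (in metres and radians):
On the way, in this order (a step that is already met when the one before it is completed fails the run):
1. the pawl is lifted clear while the bar is still in (value of joint pawl above 0.28 rad and value of joint bar below 0.02 m), for 0.2 s.
2. the bar is drawn back past the lifted pawl (value of joint bar above 0.044 m and value of joint pawl above 0.25 rad), for 0.2 s.
At the end, for the whole second after the job is handed in: The bar of the carton's clamp is drawn out at least 44 mm of its 56 mm and at rest, its pawl is still up (above 0.25 rad), the carton stands upright (within 10 degrees) within 20 mm of where it was, and the other clamp's pawl is down (below 0.1 rad) and its bar in (below 12 mm) (all of step 2 and distance of carton from where it was at the start of the episode below 0.02 m and angle between carton's own z axis and vertical below 0.17 rad and linear speed of carton below 0.02 m/s and velocity of joint bar between -0.01 and 0.01 m/s and value of joint spare_pawl below 0.1 rad and value of joint spare_bar below 0.012 m); the robot touches nothing.
It fails at once if the other clamp is worked: its pawl lifted past 0.2 rad or its bar drawn past 15 mm (value of joint spare_pawl above 0.2 rad or value of joint spare_bar above 0.015 m).
It fails at once if the carton is knocked over (tilted more than 0.4 rad) (angle between carton's own z axis and vertical above 0.4 rad).
It also fails if it takes over 35 s, if anything falls off the work surface, if the arm or the gripper's body presses on something with over 40 N, if the wrist force passes 120 N, or if a joint passes its speed limit or range.

## Working session

There is one attempt and no reset: what is moved stays moved. The work goes in short steps, Python scripts to look and compute and a shell command to move; the robot and the scene stay as the last step left them, time stands still between calls to the robot, and variables do not carry over. Pictures are saved under pics/ and viewed, at most 10 in all, crops included, and the job is handed in when it is done.

```bash
mkdir -p pics; cat > h.py <<'E'
import numpy as np, cv2
from workcell import manip
def ray(s,u,v):
    K=np.array(s["mtx"],float);T=np.array(s["pose"],float)
    d=np.array([(u-K[0,2])/K[0,0],(v-K[1,2])/K[1,1]]);x=d.copy()
    for _ in range(20): x=d/(1+s["k1"]*(x@x))
    return T[:3,3],T[:3,:3]@np.array([x[0],x[1],1.])
def onz(s,u,v,z):
    o,d=ray(s,u,v);return o+d*(z-o[2])/d[2]
def tri(s1,p1,s2,p2):
    o1,d1=ray(s1,*p1);o2,d2=ray(s2,*p2)
    t=np.linalg.lstsq(np.c_[d1,-d2],o2-o1,rcond=None)[0]
    a,b=o1+d1*t[0],o2+d2*t[1];return (a+b)/2,np.linalg.norm(a-b)
def save(s,n): cv2.imwrite("pics/"+n,s["color"][:,:,::-1])
E
python3 - <<'E'
from h import *
import pickle
o=manip.get_obs();print(o)
for n in("top","side"):
    s=manip.snapshot(n);save(s,n+"0.png");pickle.dump(s,open(n+"0.pkl","wb"));print(n,np.round(s["pose"],2).tolist(),s["k1"])
E
```

```text
{'time': 0.0, 'joints': array([1.17968948e+00, 3.78100317e-01, 7.96360851e-02, 1.27439682e+00,
       1.92608047e-05, 1.46047786e+00]), 'qd': array([ 0.00161559, -0.00184193, -0.00158844,  0.00074096, -0.00203774,
       -0.00039383]), 'joint_torque': array([-1.32932597e-03, -4.63600481e+01,  2.69876897e+01,  2.06398411e-02,
       -1.47798819e-04, -5.97099543e-06]), 'eef_pos': array([159.10283644, 551.9089574 , 247.34351588]), 'eef_rot': array([-2.65452203e-04,  1.39933374e-01,  9.90160383e-01, -9.97695537e-04]), 'wrist_force': array([ 0.16180897,  0.85274444, -0.2100093 ]), 'torque': array([-0.00119045, -0.01927009,  0.0328673 ]), 'finger_force': 0.0, 'gripper_width': 85.46809150285189}
top [[-0.01, -0.98, 0.17, 414.98], [-1.0, 0.01, -0.04, 6.97], [0.04, -0.17, -0.98, 895.26], [0.0, 0.0, 0.0, 1.0]] -0.13114276421603013
side [[0.94, -0.23, 0.26, 290.07], [-0.35, -0.58, 0.73, -705.8], [-0.02, -0.78, -0.62, 685.56], [0.0, 0.0, 0.0, 1.0]] -0.08416740723474761
```

View pics/top0.png

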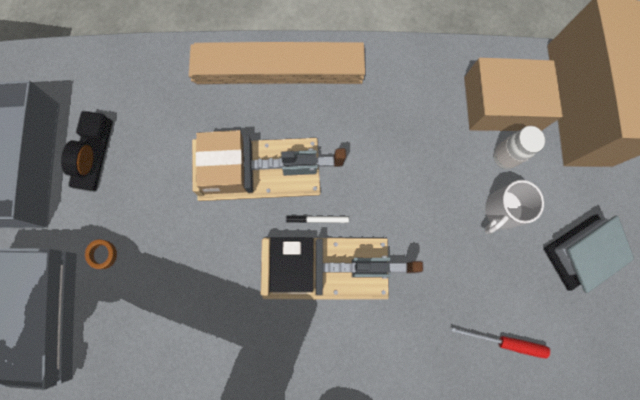

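View pics/side0.png

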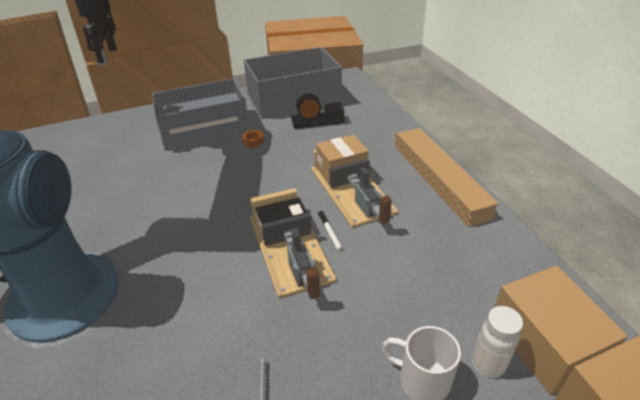

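The top view shows the carton clamp above the other one: carton near (220,160), pawl near (300,158), grip near (341,156). In the side view its grip is at (385,205). The card-file clamp is below, with its grip at (416,267). Next I'll enlarge the carton clamp in both views.

```bash
python3 - <<'E'
from h import *
import pickle
t=pickle.load(open("top0.pkl","rb"));s=pickle.load(open("side0.pkl","rb"))
a=cv2.resize(t["color"][125:205,270:360],None,fx=4.4,fy=4.4,interpolation=cv2.INTER_CUBIC)
b=cv2.resize(s["color"][160:240,330:410],None,fx=4.4,fy=4.4,interpolation=cv2.INTER_CUBIC)
cv2.imwrite("pics/crop0.png",np.hstack([a,b])[:,:,::-1]);print(a.shape,b.shape)
for n,im,r in(("top",t,(185,125,360,205)),("side",s,(330,130,410,240))):
    c=im["color"][r[1]:r[3],r[0]:r[2]];h=cv2.cvtColor(c,cv2.COLOR_RGB2HSV)
    m=((h[...,0]<14)&(h[...,1]>100)&(h[...,2]<150)).astype(np.uint8)
    k,l,st,ce=cv2.connectedComponentsWithStats(m)
    for i in range(1,k):
        if st[i,4]>20: print(n,st[i]+np.array([r[0],r[1],0,0,0]),ce[i]+r[:2])
E
```

```text
(352, 396, 3) (352, 352, 3)
top [335 149  11  17 134] [339.61940299 156.17910448]
side [381 196   9  14  57] [384.28070175 201.        ]
```

View pics/crop0.png

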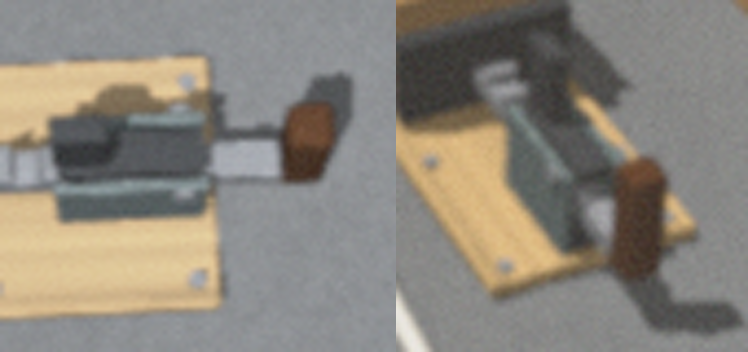

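The crop shows three things:
- Tab top: around (289,154) in the top view and (365,168) in the side view.
- Grip top: around (340.5,152.5) in the top view and (385.5,197.5) in the side view.
- Wooden board: its edges give the bar direction.

```bash
python3 - <<'E'
from h import *
import pickle
t=pickle.load(open("top0.pkl","rb"));s=pickle.load(open("side0.pkl","rb"))
T=lambda u,v:(270+u/4.4,125+v/4.4)
S=lambda u,v:(330+(u-396)/4.4,160+v/4.4)
for n,a,b,z in(("tab",T(83,130),S(550,38),100),("grip",T(308,122),S(640,168),92)):
    print(n,tri(t,a,s,b),onz(t,*a,z),onz(s,*b,z))
h=cv2.cvtColor(t["color"],cv2.COLOR_RGB2HSV)
m=((h[...,0]>12)&(h[...,0]<28)&(h[...,1]>70)&(h[...,2]>150)).astype(np.uint8);
for (x0,y0,x1,y1) in((250,130,330,206),):
    c=m[y0:y1,x0:x1]
    # bottom edge of board: line fit
    us=range(255,315);vs=[y0+np.nonzero(m[y0:y1,u])[0].max() for u in us]
    P=np.array([onz(t,u,v,10)[:2] for u,v in zip(us,vs)],np.float32)
    print("edge dir",cv2.fitLine(P,cv2.DIST_HUBER,0,.01,.01).ravel())
    vs=[y0+np.nonzero(m[y0:y1,u])[0].min() for u in us]
    P=np.array([onz(t,u,v,10)[:2] for u,v in zip(us,vs)],np.float32)
    print("top edge",cv2.fitLine(P,cv2.DIST_HUBER,0,.01,.01).ravel())
E
```

```text
tab (array([645.92751847,  28.16883298, 103.24651957]), np.float64(2.92093483550123)) [645.3940642   28.60473181 100.        ] [649.5193175  32.3888881 100.       ]
grip (array([651.81980171, -62.54916876,  88.85845131]), np.float64(0.3104053207264193)) [650.74107343 -62.23606666  92.        ] [650.08519247 -65.92542163  92.        ]
edge dir [ 4.7237173e-02 -9.9888372e-01  5.8969452e+02  3.9599182e+01]
top edge [ 4.7017593e-02 -9.9889404e-01  7.0229724e+02  3.6240791e+01]
```

The tab is at about (646,30) and the grip at about (650.5,-64). They are 94 mm apart and lie on the board direction (-0.047,0.999), so the measurements agree. I'll move over the tab with the tool's x axis along the bar, pointing at the carton.

```bash
python3 -m jog '{"jaw":[0,0,0,0,0,0,0,0,0,0],"offset":[[-0.034,-0.020,0],[-0.068,-0.040,0],[-0.102,-0.061,0],[-0.136,-0.081,0],[-0.170,-0.102,0],[-0.204,-0.122,0],[-0.238,-0.143,0],[-0.272,-0.163,0],[-0.306,-0.184,0],[-0.340,-0.204,0]],"yaw":[0.12,0.24,0.36,0.48,0.60,0.72,0.84,0.96,1.08,1.20]}'
cat > go.py <<'E'
import sys
from h import *
from scipy.spatial.transform import Rotation as R
# offset in tool axes to a world target (mm), yaw to put tool x along the bar
p=np.array([float(a) for a in sys.argv[1:4]]);o=manip.get_obs();q=o["eef_rot"]
r=R.from_quat([q[1],q[2],q[3],q[0]]);x=r.apply([1,0,0])
B=np.arctan2(.999,-.047)
print("pos",o["eef_pos"].round(1),"xaxis",x.round(3),"off",(r.inv().apply(p-o["eef_pos"])/1000).round(4),"yaw",round(np.arctan2(x[1],x[0])-B,4),"F",o["wrist_force"].round(1),"w",round(o["gripper_width"],1),"t",o["time"])
E
python3 go.py 646.5 30 190
```

```text
time: 0.93
eef_pos: [430.1, 260.4, 248.0]
eef_rot: [-0.0, 0.677, 0.736, -0.0]
wrist_force: [1.4, 0.7, -0.4]
gripper_width: 85.4
finger_force: 0.0
pos [430.1 260.4 248. ] xaxis [-0.084  0.996 -0.   ] off [-0.2477  0.1963  0.0579] yaw 0.0369 F [ 1.4  0.7 -0.4] w 85.4 t 0.9333
```

```bash
python3 -m jog '{"jaw":[0,0,0,0,0,0,0,0,0,0],"offset":[[-0.031,0.0245,0],[-0.062,0.049,0],[-0.093,0.0735,0],[-0.124,0.098,0.01],[-0.155,0.1225,0.02],[-0.186,0.147,0.03],[-0.217,0.1715,0.045],[-0.2477,0.1963,0.058],[-0.2477,0.1963,0.058],[-0.2477,0.1963,0.058]],"yaw":[0.01,0.02,0.03,0.037,0.037,0.037,0.037,0.037,0.037,0.037]}'
python3 go.py 646.5 30 190
python3 - <<'E'
from h import *
import pickle
s=manip.snapshot("wrist");pickle.dump(s,open("w1.pkl","wb"));save(s,"w1.png");print(np.round(s["pose"],2).tolist())
E
```

```text
time: 1.77
eef_pos: [647.1, 31.3, 187.5]
eef_rot: [-0.002, 0.689, 0.724, -0.001]
wrist_force: [-0.4, 0.0, 0.5]
gripper_width: 85.1
finger_force: 0.0
pos [647.1  31.3 187.5] xaxis [-0.05   0.999  0.001] off [-0.0013 -0.0007 -0.0025] yaw 0.0027 F [-0.4  0.   0.5] w 85.1 t 1.7667
[[1.0, 0.05, 0.01, 645.34], [0.05, -0.96, -0.28, 103.45], [-0.0, 0.28, -0.96, 313.72], [0.0, 0.0, 0.0, 1.0]]
```

View pics/w1.png

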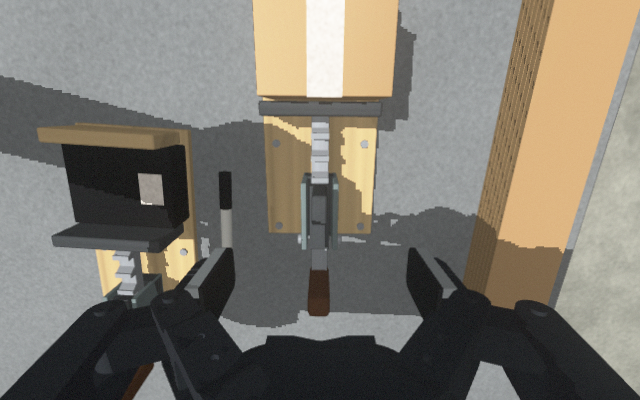

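The wrist view shows the tab near (319,185) and the grip around (319,285), both on the line midway between the fingers. I'll check these by casting rays.

```bash
python3 - <<'E'
from h import *
import pickle
s=pickle.load(open("w1.pkl","rb"))
for u,v,z in((319,176,100),(311,190,100),(327,190,100),(319,200,100),(319,271,92),(309,275,92),(329,275,92)): print(u,v,onz(s,u,v,z).round(1))
c=cv2.resize(s["color"][160:330,260:380],None,fx=3.5,fy=3.5,interpolation=cv2.INTER_CUBIC);c=np.clip(c.astype(float)*1.8,0,255).astype(np.uint8)
cv2.imwrite("pics/w1c.png",c[:,:,::-1])
E
```

```text
319 176 [645.8  57.6 100. ]
311 190 [640.3  46.5 100. ]
327 190 [652.3  47.1 100. ]
319 200 [646.7  38.9 100. ]
319 271 [649.7 -26.6  92. ]
309 275 [641.4 -30.9  92. ]
329 275 [658.5 -30.   92. ]
```

View pics/w1c.png

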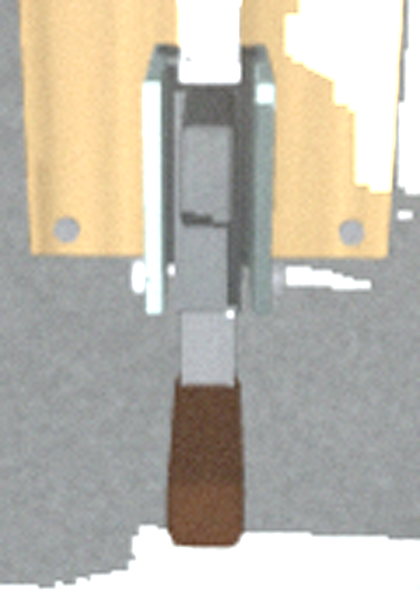

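```bash
python3 - <<'E'
from h import *
import pickle
s=pickle.load(open("w1.pkl","rb"))
for n,u,v,z in(("tabF",260+209/3.5,160+125/3.5,100),("tabR",260+209/3.5,160+216/3.5,100),("tabL",260+183/3.5,160+170/3.5,100),("tabRt",260+234/3.5,160+170/3.5,100),("gF",318.9,297.7,92),("gB",318.9,315.7,92),("gl",260+168/3.5,310,92),("gr",260+244/3.5,310,92)): print(n,onz(s,u,v,z).round(1))
E
python3 go.py 646.8 30 87
```

```text
tabF [647.1  42.3 100. ]
tabR [648.1  21.3 100. ]
tabL [641.9  31.8 100. ]
tabRt [653.   32.4 100. ]
gF [650.9 -52.9  92. ]
gB [651.8 -71.6  92. ]
gl [641.8 -66.1  92. ]
gr [661.1 -65.1  92. ]
pos [646.7  32.6 188.9] xaxis [-0.051  0.999  0.001] off [-0.0027  0.0002  0.1019] yaw 0.0045 F [0.  0.1 0.2] w 85.3 t 1.8167
```

Both measurements fit the given sizes: tab centre about (647.4,31.5) and grip centre about (651.4,-63). I'll descend over the tab and close.

```bash
python3 -m jog '{"jaw":[0.3,0.4,0.4,0.4,0.4,0.4],"offset":[[-0.001,0.0005,0.03],[-0.001,0.0005,0.06],[-0.001,0.0005,0.085],[-0.001,0.0005,0.105],[-0.001,0.0005,0.105],[-0.001,0.0005,0.105]],"yaw":[0.004,0.004,0.004,0.004,0.004,0.004]}'
python3 go.py 647.4 31.5 84
```

```text
time: 2.32
eef_pos: [646.2, 33.6, 85.3]
eef_rot: [-0.001, 0.689, 0.725, -0.001]
wrist_force: [0.2, 0.8, 0.2]
gripper_width: 51.3
finger_force: 0.0
pos [646.2  33.6  85.3] xaxis [-0.051  0.999  0.   ] off [-0.0022  0.0011  0.0013] yaw 0.0037 F [0.2 0.8 0.2] w 51.3 t 2.3167
```

```bash
python3 -m jog '{"jaw":[0.5,0.7,0.9,1,1,1,1,1],"offset":[[-0.002,0.001,0],[-0.002,0.001,0],[-0.002,0.001,0],[-0.002,0.001,0],[-0.002,0.001,0],[-0.002,0.001,0],[-0.002,0.001,0],[-0.002,0.001,0]],"yaw":[0,0,0,0,0,0,0,0]}'
python3 go.py 647.4 31.5 84
```

```text
time: 2.98
eef_pos: [646.1, 30.4, 87.1]
eef_rot: [-0.002, 0.69, 0.724, -0.001]
wrist_force: [-10.8, -0.7, 11.5]
gripper_width: 11.1
finger_force: 58.7
pos [646.1  30.4  87.1] xaxis [-0.048  0.999  0.   ] off [0.001  0.0014 0.003 ] yaw 0.0012 F [-10.8  -0.7  11.5] w 11.1 t 2.9833
```

Gripped: the opening is 11 mm with pad force on. I'll swing the tab up and back along its arc about the pin.

```bash
python3 -m jog '{"jaw":[1,1,1,1,1,1],"offset":[[-0.0017,0,-0.002],[-0.0034,0,-0.004],[-0.0053,0,-0.006],[-0.0072,0,-0.0077],[-0.0092,0,-0.0094],[-0.0113,0,-0.011]],"yaw":[0,0,0,0,0,0]}'
```

```text
time: 3.48
eef_pos: [646.1, 22.8, 94.5]
eef_rot: [-0.005, 0.689, 0.725, 0.001]
wrist_force: [-4.0, 8.1, -7.1]
gripper_width: 11.2
finger_force: 58.4
```

```bash
python3 -m jog '{"jaw":[1,1,1,1,1,1,1,1],"offset":[[-0.0022,0,-0.0015],[-0.0045,0,-0.0028],[-0.0068,0,-0.004],[-0.0091,0,-0.0052],[-0.0115,0,-0.0062],[-0.0141,0,-0.0071],[-0.0141,0,-0.0071],[-0.0141,0,-0.0071]],"yaw":[0,0,0,0,0,0,0,0]}'
python3 go.py 0 0 0
python3 - <<'E'
from h import *
s=manip.snapshot("side");c=cv2.resize(s["color"][130:240,310:430],None,fx=5,fy=5,interpolation=cv2.INTER_CUBIC);cv2.imwrite("pics/s2.png",c[:,:,::-1])
E
```

```text
time: 4.15
eef_pos: [646.8, 9.0, 102.4]
eef_rot: [-0.005, 0.689, 0.725, 0.001]
wrist_force: [-6.2, 8.9, -1.0]
gripper_width: 10.8
finger_force: 58.4
pos [646.8   9.  102.4] xaxis [-0.05   0.999  0.009] off [ 0.0227 -0.6458  0.1065] yaw 0.0034 F [-6.2  8.9 -1. ] w 10.8 t 4.15
```

View pics/s2.png

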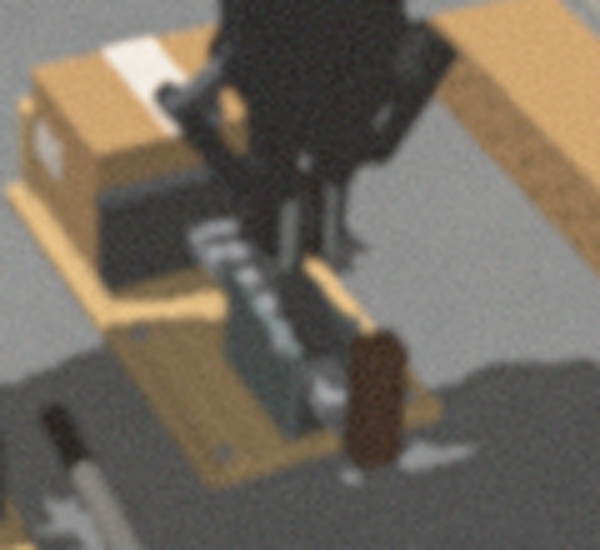

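The picture shows the fin held between the fingers and the pawl arm raised, with the bar teeth visible beneath it at about (265,300). The TCP has moved -21/+15 mm, which is about 0.5 rad. I'll release and rise.

```bash
python3 -m jog '{"jaw":[0.8,0.6,0.4,0.4,0.4,0.4,0.4,0.4,0.4,0.4],"offset":[[0,0,0],[0,0,0],[0,0,0],[0,0,0],[0,0,-0.02],[0,0,-0.05],[0,0,-0.08],[-0.01,0,-0.08],[-0.02,0,-0.08],[-0.02,0,-0.08]],"yaw":[0,0,0,0,0,0,0,0,0,0]}'
python3 go.py 651.4 -63 182
python3 - <<'E'
from h import *
import pickle
s=manip.snapshot("wrist");pickle.dump(s,open("w3.pkl","wb"));save(s,"w3.png")
E
```

```text
time: 5.03
eef_pos: [651.6, -17.3, 183.6]
eef_rot: [0.001, 0.69, 0.723, -0.0]
wrist_force: [0.6, -0.0, -0.4]
gripper_width: 51.3
finger_force: 0.0
pos [651.6 -17.3 183.6] xaxis [-0.047  0.999 -0.001] off [-0.0457 -0.0024  0.0016] yaw -0.0002 F [ 0.6 -0.  -0.4] w 51.3 t 5.0333
```

View pics/w3.png

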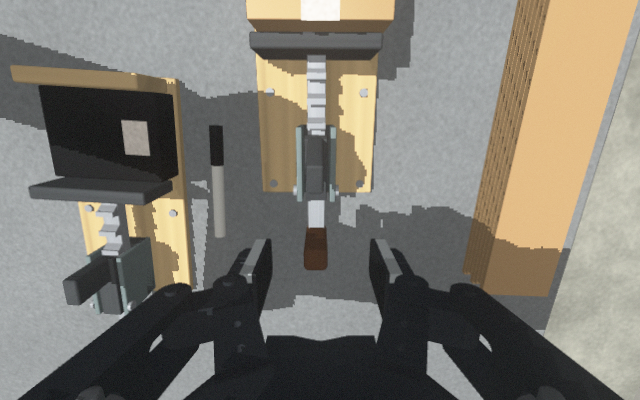

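The wrist view shows the raised pawl near (315,155) and the grip top near (316,260), between the fingers. The spare clamp looks undisturbed. I'll confirm the grip's position and move over it.

```bash
python3 - <<'E'
from h import *
import pickle
s=pickle.load(open("w3.pkl","rb"));c=s["color"][220:275,295:340];h=cv2.cvtColor(c,cv2.COLOR_RGB2HSV)
m=((h[...,0]<15)&(h[...,1]>90)).astype(np.uint8);k,l,st,ce=cv2.connectedComponentsWithStats(m);i=1+st[1:,4].argmax()
x,y,w,hh,_=st[i]+np.array([295,220,0,0,0]);print(x,y,w,hh,"back edge",onz(s,x+w/2,y+hh,92).round(1),onz(s,x,y+hh-8,92).round(1),onz(s,x+w,y+hh-8,92).round(1))
E
python3 -m jog '{"jaw":[0.4,0.4,0.4,0.4],"offset":[[-0.023,0,0],[-0.046,0,0],[-0.046,-0.0015,0.03],[-0.046,-0.0015,0.05]],"yaw":[0,0,0,0]}'
python3 go.py 651.4 -63 75
```

```text
304 228 23 42 back edge [651.5 -72.3  92. ] [641.7 -65.2  92. ] [660.8 -64.4  92. ]
time: 5.42
eef_pos: [651.4, -62.3, 131.3]
eef_rot: [-0.0, 0.69, 0.723, -0.0]
wrist_force: [-0.6, 0.4, -0.1]
gripper_width: 51.3
finger_force: 0.0
pos [651.4 -62.3 131.3] xaxis [-0.047  0.999  0.   ] off [-0.0007 -0.      0.0563] yaw -0.0003 F [-0.6  0.4 -0.1] w 51.3 t 5.4167
```

The grip centre comes out at (651.3,-62.5), and the TCP is directly over it. Descend and close.

```bash
python3 -m jog '{"jaw":[0.4,0.4,0.4,0.6,0.8,1,1,1,1,1],"offset":[[0,0,0.03],[0,0,0.055],[0,0,0.055],[0,0,0.055],[0,0,0.055],[0,0,0.055],[0,0,0.055],[0,0,0.055],[0,0,0.055],[0,0,0.055]],"yaw":[0,0,0,0,0,0,0,0,0,0]}'
```

```text
time: 6.25
eef_pos: [649.6, -61.2, 79.6]
eef_rot: [-0.001, 0.69, 0.724, -0.002]
wrist_force: [-7.6, -1.0, 0.3]
gripper_width: 19.3
finger_force: 60.6
```

```bash
python3 -m jog '{"jaw":[1,1,1,1,1,1,1,1,1,1],"offset":[[-0.006,0,0],[-0.012,0,0],[-0.018,0,0],[-0.024,0,0],[-0.030,0,0],[-0.036,0,0],[-0.042,0,0],[-0.048,0,0],[-0.054,0,0],[-0.054,0,0]],"yaw":[0,0,0,0,0,0,0,0,0,0]}'
```

```text
time: 7.08
eef_pos: [651.9, -115.5, 79.6]
eef_rot: [-0.002, 0.69, 0.724, -0.002]
wrist_force: [-9.2, -0.6, 1.9]
gripper_width: 19.2
finger_force: 60.7
```

Drawn 54 mm with no resistance. A small extra pull should find the stop.

```bash
python3 -m jog '{"jaw":[1,1,1],"offset":[[-0.001,0,0],[-0.002,0,0],[-0.002,0,0]],"yaw":[0,0,0]}'
python3 -m jog '{"jaw":[0.8,0.6,0.4,0.4,0.4,0.4,0.4,0.4],"offset":[[0,0,0],[0,0,0],[0,0,0],[0,0,0],[0,0,0],[0,0,-0.03],[0,0,-0.07],[0,0,-0.1]],"yaw":[0,0,0,0,0,0,0,0]}'
python3 -m jog '{"jaw":[0.4,0.4,0.4,0.4],"offset":[[-0.03,0,-0.02],[-0.06,0,-0.03],[-0.06,0,-0.03],[-0.06,0,-0.03]],"yaw":[0,0,0,0]}'
python3 - <<'E'
from h import *
s=manip.snapshot("side");t=manip.snapshot("top")
a=cv2.resize(s["color"][120:260,240:420],(540,420));b=cv2.resize(t["color"][100:240,180:270],(258,420));b=cv2.resize(t["color"][110:210,185:285],(258,258))
b=np.vstack([b,np.zeros((162,258,3),np.uint8)]);cv2.imwrite("pics/fin.png",np.hstack([a,b])[:,:,::-1])
E
```

```text
time: 7.33
eef_pos: [651.9, -115.7, 79.6]
eef_rot: [-0.002, 0.69, 0.724, -0.001]
wrist_force: [-9.6, 2.4, 2.1]
gripper_width: 18.8
finger_force: 60.8
time: 8.0
eef_pos: [655.1, -117.1, 180.9]
eef_rot: [0.001, 0.69, 0.724, 0.0]
wrist_force: [1.9, 0.1, 0.4]
gripper_width: 51.1
finger_force: 0.0
time: 8.33
eef_pos: [658.6, -178.9, 209.8]
eef_rot: [0.002, 0.69, 0.723, 0.001]
wrist_force: [-0.4, 0.4, -0.4]
gripper_width: 51.3
finger_force: 0.0
```

View pics/fin.png

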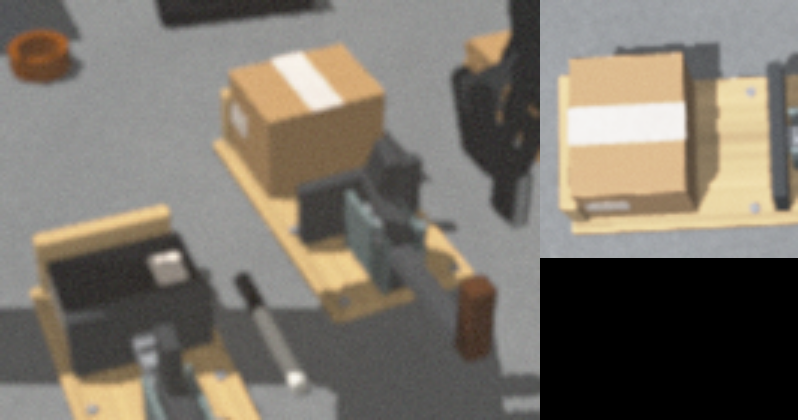

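The jaw is drawn well away from the carton, which stands upright where it was. The pawl fin is up (at about (395,160)), the grip is at the stop (475,315), the spare clamp is untouched, and the gripper is clear. Handing in.

```bash
python3 -c "
from workcell import manip
print(manip.close_job())"
```

```text
the job is handed in; nothing more can be done
None
```

The carton's clamp is open: I lifted the pawl to about 0.5 rad and left it up, then drew the bar back about 54 mm to its stop; the carton and the other clamp looked unmoved in the final picture, and the job was handed in after about 8.4 s with no verdict shown.

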